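# Heft the screw tins, rack the light ones, hold up the fullest

### The arm

A 6-joint arm with a two-finger parallel gripper is mounted at the origin on a cart in front of the work surface, level with it; the furniture and walls round the work are solid. World frame = base frame: x ahead of the robot, y to its left, z up, the work surface at z = 0. Lengths are in mm, angles in rad, forces in N, time in s.
With the tool pointing down it reaches from about 400 to 925 mm from the base axis. Payload 12.5 kg.
Tool frame: the origin (TCP) lies midway between the tips of the shut fingers; the grasp point (between the pads) lies 19 mm behind it (env.pinch_z is the z of the grasp point in the tool frame, in mm); z points along the fingers, y is the line along which they close (so a half turn about z gives the same grasp; the last joint's range is limited). The gripper opens to 95 mm and grips with 3 to 60 N. Pads are 20 mm wide; open, the fingers measure 119 mm over their backs; the gripper's body (75 mm by 180 mm) begins 59 mm behind the grasp point.
Start: joints at [-1.229, 0.491, 1.559, -0, 1.092, -0.106], TCP at [270.639, -563.384, 214.661] pointing down, gripper open.
Joint ranges: [-3.1, 3.1], [-0.84, 2.19], [0.05, 2.79], [-1.13, 4.28], [0.06, 2.93], [-2.69, 2.69]. Speed limits (rad/s): [2.22, 2.22, 2.79, 3.14, 3.14, 3.14].

### API

Orientations are given as [roll, pitch, yaw] about the fixed x, y, z axes, in that order (R = Rz(yaw) Ry(pitch) Rx(roll)).
In Python, from cell import env, eyes gives the robot as it stands.
- The arm moves only by the shell command python3 -m inch 'ROWS'. ROWS is JSON, a list of rows, each a list of 3 entries, a list of its own where there are three numbers: the shift along the tool's x, y, z in units of 60 mm (1.0 is 60 mm), then the turn about the tool's z in units of 5 degrees (1.0 is 5 degrees), then the closure, from -1 (fully open) to 1 (shut). In form: [[[tx, ty, tz], turn, claw], ...]. A call has exactly 10 rows; each row shifts and turns the commanded pose from where the row before left it, along the tool's axes as they then stand; what a row does not reach is not made up. A row lasts 1/8 s, in which the tool goes at most 62.5 mm and 10.7 degrees, less where a joint would pass 70% of its speed; a pose out of reach is approached as far as the arm can. A call is refused whole if a number of a shift passes 1 or a number of a turn 1, either way. A call with a gripper value outside its range is refused whole. The fingers move at their own pace and stop on an object; the grip force is fixed at half the most. Time passes only in rows, so rows that do not move let the fingers close, or fill a call up. It gives the time, the measured TCP pose, the force, the opening and the grip force at its end, in the units of the state.
- env.state(): the state, without advancing time (a new reading comes with each control period).
- eyes.read_camera(name): name is "scene" or "top"; returns a dict with "pixels" (384x512x3 uint8, red, green, blue), "fx", "fy", "cx", "cy" (pixels), "extrinsics" (4x4, takes a point from world to camera coordinates). Camera axes: x right, y down, z forward; pixel columns grow to the right and rows downward; lengths in mm; the calibration is good to about 2 mm. A picture is of the moment at which its call begins. There is no depth.
- env.job_done(): hands the job in; it is judged then, once.
Trained networks look in a picture, given as the dict that the camera call returned (one of the last four; its "shot" number tells which), for a name from the list of things; names that differ only in an ending like _2 or _b are one class to them, and where a whole thing is asked for, a point or a joint stands for the part that bears it (a point fixed in the world has none). Each returns a list of dicts, best first, with "score" (0 to 1); they miss things now and then, are a little off and sometimes report something else, mostly with a low value. They report only what shows in the picture. A call takes as long as a camera call. They do not tell look-alikes from the thing itself.
- eyes.boxes_of(name, picture): "centre" ([row, column] in pixels, amid what is visible of it).
- eyes.cut_out(name, picture): "mask" (384x512 bool, what is visible of it) and "centre" ([row, column] in pixels, amid what is visible of it).
- eyes.spot_point(name, picture): "centre" ([row, column] in pixels: a listed point, or the origin of a listed thing).
The state is a dict: "t": time; "joints": joint angles; "qvel": joint speeds; "tau": joint torques, N m; "eef_pos": TCP position; "tcp_rot": TCP orientation; "ft_force": force on the tool from outside, world axes, zero at the start; "moment": the same for the moment, N m; "opening": opening from 0.0 (shut) to 1.0 (fully open); "grip_force": force on a finger pad.
Only numpy, scipy, OpenCV 4.12 (cv2) and the standard library are available. Lean on these libraries where they do the work, as an engineer would, in place of code of your own. Each camera call takes 0.05 s, during which the arm holds its last target. There are 200 camera calls.

### The job

Three closed green screw tins look alike but one is fuller than the others. Lift the green tins out of the blue parts bin one at a time and feel their weight, put the two lighter ones in bored seats of the dark refill rack (fully down, upright, any seats) so they can be topped up, and finish holding the heaviest one up in the gripper, upright and well clear of the table (about 20 cm or more), ready to hand over: keep holding it, do not put it down. Leave the red tin standing where it is in the bin and do not tip any tin over.

Things in the scene. Friction and masses are not known exactly. Their poses are not given: they have to be found in the camera images.
- tin_a: one of three look-alike closed round tins, green with a grey lid: 66 mm diameter (67 at the lid), 58 mm tall, lid fixed. Origin: centre of its underside, z up. Starts upright in its own compartment of the blue bin, within 9 mm of its centre. The three weigh 0.25 to 0.85 kg; the fullest is at least 0.15 kg heavier than either other; nothing visible shows which
- tin_b: one of three look-alike closed round tins, green with a grey lid: 66 mm diameter (67 at the lid), 58 mm tall, lid fixed. Origin: centre of its underside, z up. Starts upright in its own compartment of the blue bin, within 9 mm of its centre. The three weigh 0.25 to 0.85 kg; the fullest is at least 0.15 kg heavier than either other; nothing visible shows which
- tin_c: one of three look-alike closed round tins, green with a grey lid: 66 mm diameter (67 at the lid), 58 mm tall, lid fixed. Origin: centre of its underside, z up. Starts upright in its own compartment of the blue bin, within 9 mm of its centre. The three weigh 0.25 to 0.85 kg; the fullest is at least 0.15 kg heavier than either other; nothing visible shows which
- red_tin: closed round tin of the same size and shape as the green ones, but red: 67 mm diameter, 58 mm tall, origin at the centre of its underside. It stands in the fourth compartment of the bin and must stay there
- bin: blue plastic open bin fixed to the table, 246 x 246 mm (256 over its rim), 30 mm tall; walls, floor and the two crossing dividers 6 mm thick. Four square compartments, 114 mm inside, centres at x = +-60, y = +-60 mm in its frame. Origin: centre of its underside on the table, x and y along its sides
- rack: dark wooden refill rack fixed to the table: a board 112 mm (its x) by 344 mm (its y), 24 mm thick, with three round seats, 76 mm diameter, 14 mm deep, 2 mm chamfer, bored in a row along its y, 110 mm apart, empty at the start. Origin: centre of its underside on the table
- seat_0 (a point): centre of the floor of the refill rack's seat at y = -110 mm in the rack's frame, 10 mm above the table and 14 mm below the board's top; a seated tin's origin lies here within the 5 mm of play
- seat_1 (a point): centre of the floor of the refill rack's seat at y = +0 mm in the rack's frame, 10 mm above the table and 14 mm below the board's top; a seated tin's origin lies here within the 5 mm of play
- seat_2 (a point): centre of the floor of the refill rack's seat at y = +110 mm in the rack's frame, 10 mm above the table and 14 mm below the board's top; a seated tin's origin lies here within the 5 mm of play
Things that resemble listed ones, but are neither listed nor needed, are in the scene too. What is shaped like the tin_c but orange is not meant.

How it is judged (in metres and radians):
On the way, in this order (a step that is already met when the one before it is completed fails the run):
1. a green tin is lifted clear of the bin in the gripper to be felt (((height (world z) of tin_a above 0.06 m and contact force between tin_a and the fingers above 2 N) or (height (world z) of tin_b above 0.06 m and contact force between tin_b and the fingers above 2 N) or (height (world z) of tin_c above 0.06 m and contact force between tin_c and the fingers above 2 N))), for 0.2 s.
2. two green tins sit fully down in seats of the refill rack ((((distance between tin_b and seat_0 below 0.008 m or distance between tin_b and seat_1 below 0.008 m or distance between tin_b and seat_2 below 0.008 m) and angle between each of tin_b, tin_c's own z axis and vertical below 0.06 rad and (distance between tin_c and seat_0 below 0.008 m or distance between tin_c and seat_1 below 0.008 m or distance between tin_c and seat_2 below 0.008 m)) or ((distance between tin_a and seat_0 below 0.008 m or distance between tin_a and seat_1 below 0.008 m or distance between tin_a and seat_2 below 0.008 m) and angle between each of tin_a, tin_c's own z axis and vertical below 0.06 rad and (distance between tin_c and seat_0 below 0.008 m or distance between tin_c and seat_1 below 0.008 m or distance between tin_c and seat_2 below 0.008 m)) or ((distance between tin_a and seat_0 below 0.008 m or distance between tin_a and seat_1 below 0.008 m or distance between tin_a and seat_2 below 0.008 m) and angle between each of tin_a, tin_b's own z axis and vertical below 0.06 rad and (distance between tin_b and seat_0 below 0.008 m or distance between tin_b and seat_1 below 0.008 m or distance between tin_b and seat_2 below 0.008 m)))), for 0.2 s.
At the end, for the whole second after the job is handed in: Both lighter green tins let go, upright, at rest in rack seats (origin within 8 mm of the seat point, each pressing under 5.75 N, the heaviest would press more); heaviest held still, underside over 0.15 m up, tilt under 0.35 rad, x under 0.75 m; red tin upright within 30 mm of start (((height (world z) of tin_a above 0.15 m and contact force between tin_a and the fingers above 2 N and angle between tin_a's own z axis and vertical below 0.35 rad and linear speed of tin_a below 0.05 m/s and distance between tin_a and the grasp point below 0.12 m and world x of tin_a below 0.75 m) or (height (world z) of tin_b above 0.15 m and contact force between tin_b and the fingers above 2 N and angle between tin_b's own z axis and vertical below 0.35 rad and linear speed of tin_b below 0.05 m/s and distance between tin_b and the grasp point below 0.12 m and world x of tin_b below 0.75 m) or (height (world z) of tin_c above 0.15 m and contact force between tin_c and the fingers above 2 N and angle between tin_c's own z axis and vertical below 0.35 rad and linear speed of tin_c below 0.05 m/s and distance between tin_c and the grasp point below 0.12 m and world x of tin_c below 0.75 m)) and (((distance between tin_a and seat_0 below 0.008 m or distance between tin_a and seat_1 below 0.008 m or distance between tin_a and seat_2 below 0.008 m) and angle between tin_a's own z axis and vertical below 0.06 rad and linear speed of tin_a below 0.02 m/s and contact force between tin_a and the fingers below 0.1 N and contact force between tin_a and rack below 5.75 N) or (height (world z) of tin_a above 0.15 m and contact force between tin_a and the fingers above 2 N and angle between tin_a's own z axis and vertical below 0.35 rad and linear speed of tin_a below 0.05 m/s and distance between tin_a and the grasp point below 0.12 m and world x of tin_a below 0.75 m)) and (((distance between tin_b and seat_0 below 0.008 m or distance between tin_b and seat_1 below 0.008 m or distance between tin_b and seat_2 below 0.008 m) and angle between tin_b's own z axis and vertical below 0.06 rad and linear speed of tin_b below 0.02 m/s and contact force between tin_b and the fingers below 0.1 N and contact force between tin_b and rack below 5.75 N) or (height (world z) of tin_b above 0.15 m and contact force between tin_b and the fingers above 2 N and angle between tin_b's own z axis and vertical below 0.35 rad and linear speed of tin_b below 0.05 m/s and distance between tin_b and the grasp point below 0.12 m and world x of tin_b below 0.75 m)) and (((distance between tin_c and seat_0 below 0.008 m or distance between tin_c and seat_1 below 0.008 m or distance between tin_c and seat_2 below 0.008 m) and angle between tin_c's own z axis and vertical below 0.06 rad and linear speed of tin_c below 0.02 m/s and contact force between tin_c and the fingers below 0.1 N and contact force between tin_c and rack below 5.75 N) or (height (world z) of tin_c above 0.15 m and contact force between tin_c and the fingers above 2 N and angle between tin_c's own z axis and vertical below 0.35 rad and linear speed of tin_c below 0.05 m/s and distance between tin_c and the grasp point below 0.12 m and world x of tin_c below 0.75 m)) and angle between red_tin's own z axis and vertical below 0.1 rad and distance of red_tin from where it was at the start of the episode below 0.03 m); the arm keeps its last pose, push and grip.
It fails at once if a tin is tipped over (more than 45 degrees) (angle between any of tin_a, tin_b, tin_c, red_tin's own z axis and vertical above 0.79 rad).
It fails at once if the red tin is taken from its compartment (distance of red_tin from where it was at the start of the episode above 0.04 m).
It also fails if it takes over 72 s, if anything falls off the work surface, if the arm or the gripper's body presses on something with over 40 N, if the wrist force passes 120 N, or if a joint passes its speed limit or range.

## Working session

There is one attempt and no reset: what is moved stays moved. The work goes in short steps, Python scripts to look and compute and a shell command to move; the robot and the scene stay as the last step left them, time stands still between calls to the robot, and variables do not carry over. Pictures are saved under pics/ and viewed, at most 10 in all, crops included, and the job is handed in when it is done.

```bash
mkdir -p pics; ls; cat > h.py <<'E'
import numpy as np, cv2
from cell import env, eyes
def ray(p, rc, z):
    E=np.array(p["extrinsics"]); R=E[:3,:3]; t=E[:3,3]
    d=R.T@np.array([(rc[1]-p["cx"])/p["fx"],(rc[0]-p["cy"])/p["fy"],1]); c=-R.T@t
    return c+d*(z-c[2])/d[2]
E
python3 - <<'E'
from h import *
s=env.state(); print(s["eef_pos"],s["tcp_rot"],s["ft_force"],s["opening"],env.pinch_z)
for n in ["scene","top"]:
    p=eyes.read_camera(n); cv2.imwrite(f"pics/{n}0.png",cv2.cvtColor(p["pixels"],cv2.COLOR_RGB2BGR))
    E=np.array(p["extrinsics"]); print(n,p["fx"],(-E[:3,:3].T@E[:3,3]).round(), E[:3,:3].round(2).tolist())
    for k,z in [("tin_a",0),("red_tin",6),("bin",0),("seat_0",10),("seat_1",10),("seat_2",10),("rack",0)]:
        for m in eyes.spot_point(k,p): print(k,round(m["score"],2),np.round(m["centre"]),ray(p,m["centre"],6 if k=="tin_a" else z).round(1))
E
```

```text
pics
[ 270.54379252 -563.14469996  214.07369064] [-3.14051045e+00 -9.95914419e-05  4.47830961e-01] [0.83328053 0.43822316 0.25879612] 0.9991856792475262 -18.8
scene 435.4808344574333 [-297.  618.  769.] [[-0.61, -0.79, -0.02], [-0.44, 0.36, -0.82], [0.65, -0.5, -0.57]]
tin_a 0.58 [193. 238.] [620.8 -18.3   6. ]
red_tin 0.64 [193. 308.] [ 482.6 -186.2    6. ]
bin 0.56 [185. 312.] [ 514.7 -235.9    0. ]
seat_0 0.94 [252. 182.] [489.5 257.5  10. ]
seat_0 0.72 [273. 150.] [472.8 357.7  10. ]
seat_0 0.56 [229. 214.] [518.3 139.8  10. ]
seat_1 0.94 [252. 182.] [489.5 257.5  10. ]
seat_1 0.72 [273. 150.] [472.8 357.7  10. ]
seat_1 0.56 [229. 214.] [518.3 139.8  10. ]
seat_2 0.94 [252. 182.] [489.5 257.5  10. ]
seat_2 0.72 [273. 150.] [472.8 357.7  10. ]
seat_2 0.56 [229. 214.] [518.3 139.8  10. ]
rack 0.72 [255. 182.] [490.9 257.    0. ]
rack 0.53 [227. 214.] [532.3 128.3   0. ]
top 354.5624186747367 [458.  26. 927.] [[0.02, -1.0, 0.02], [-1.0, -0.02, -0.08], [0.08, -0.02, -1.0]]
tin_a 0.81 [216. 373.] [ 456.7 -289.4    6. ]
tin_a 0.7 [147. 271.] [630.  -20.8   6. ]
tin_a 0.64 [165. 382.] [ 589.6 -314.4    6. ]
tin_a 0.58 [162. 334.] [ 595.7 -187.5    6. ]
red_tin 0.65 [205. 329.] [ 482.2 -175.9    6. ]
bin 0.66 [187. 353.] [ 529.7 -239.     0. ]
seat_0 0.77 [190. 208.] [514.9 139.9  10. ]
seat_0 0.76 [195. 159.] [499.5 266.1  10. ]
seat_1 0.77 [190. 208.] [514.9 139.9  10. ]
seat_1 0.76 [195. 159.] [499.5 266.1  10. ]
seat_2 0.77 [190. 208.] [514.9 139.9  10. ]
seat_2 0.76 [195. 159.] [499.5 266.1  10. ]
rack 0.86 [199. 164.] [489.9 254.3   0. ]
rack 0.64 [186. 354.] [ 534.5 -240.8    0. ]
```

View pics/top0.png

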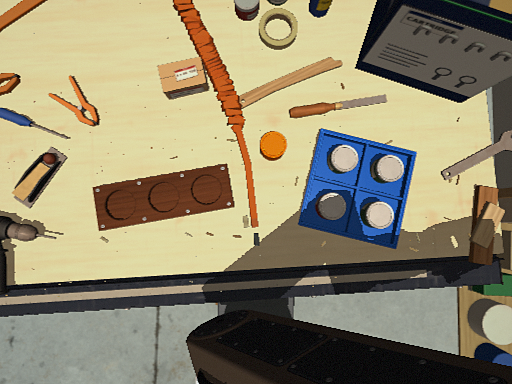

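View pics/scene0.png

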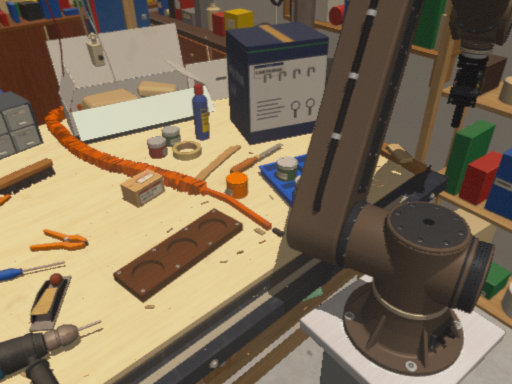

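The top view shows the blue bin with grey lids at about (344,158), (387,169) and (378,215), plus the shaded red tin at (332,206). The empty rack's seats are at (121,204), (164,196) and (208,189), and the orange decoy is at (273,145). In the scene view, the arm hides most of the bin.

```bash
cat >> h.py <<'E'
def plan(x,y,z,yaw=None,s=None):
    "total tool-axis shift (units of 60 mm) and turn (units of 5 deg) from the present pose"
    s=s or env.state(); p=np.array(s["eef_pos"]); w=s["tcp_rot"][2]; d=np.array([x,y,z])-p
    c,n=np.cos(w),np.sin(w)
    out=np.array([c*d[0]+n*d[1], n*d[0]-c*d[1], -d[2]])/60
    print("shift",out.round(3),"turn", None if yaw is None else round(-((yaw-w+np.pi/2)%np.pi-np.pi/2)/np.radians(5),2))
def proj_pts(p,uv,z): return np.array([ray(p,(v,u),z) for u,v in uv])[:,:2].astype(np.float32)
E
python3 - <<'E'
from h import *
p=eyes.read_camera("top"); im=p["pixels"]
def rect(m,z):
    c=max(cv2.findContours(m.astype(np.uint8),cv2.RETR_EXTERNAL,cv2.CHAIN_APPROX_NONE)[0],key=cv2.contourArea)[:,0]
    return cv2.minAreaRect(proj_pts(p,c,z))
for k,z in [("rack",24),("bin",30)]:
    for m in eyes.cut_out(k,p)[:2]: print(k,m["score"],rect(m["mask"],z))
hsv=cv2.cvtColor(im,cv2.COLOR_RGB2HSV)
blue=((abs(hsv[...,0].astype(int)-110)<15)&(hsv[...,1]>120)).astype(np.uint8); 
blue[:,:295]=0; blue[:125]=0; blue[:,420:]=0
print("bin col",rect(cv2.morphologyEx(blue,cv2.MORPH_CLOSE,np.ones((9,9))),30))
n,l,st,ce=cv2.connectedComponentsWithStats(((hsv[...,1]<70)&(hsv[...,2]>60)).astype(np.uint8))
for i in range(1,n):
    if 300<st[i,4]<1500 and 300<ce[i,0]<410 and 130<ce[i,1]<240:
        c=cv2.findContours((l==i).astype(np.uint8),cv2.RETR_EXTERNAL,cv2.CHAIN_APPROX_NONE)[0][0][:,0]
        print("lid",ce[i].round(1),cv2.minEnclosingCircle(proj_pts(p,c,64)), ray(p,ce[i][::-1],64).round(1))
big=cv2.resize(im[150:240,85:240],None,fx=5,fy=5,interpolation=cv2.INTER_CUBIC)
cv2.imwrite("pics/rack.png",cv2.cvtColor(big,cv2.COLOR_RGB2BGR))
E
```

```text
rack 0.61 ((494.3216247558594, 250.25131225585938), (115.60017395019531, 345.67724609375), 11.627065658569336)
rack 0.3 ((576.3497924804688, -320.9707336425781), (68.9866714477539, 86.01360321044922), 26.641948699951172)
bin col ((527.3065185546875, -242.79505920410156), (255.6966552734375, 254.36669921875), 77.3387222290039)
lid [344.  157.9] ((597.330322265625, -198.69773864746094), 34.19719314575195) [ 597.3 -198.9   64. ]
lid [389.7 167.9] ((574.1600952148438, -312.44329833984375), 34.745208740234375) [ 575.  -312.5   64. ]
lid [332.  205.8] ((478.76416015625, -169.12135314941406), 33.83965301513672) [ 478.5 -169.5   64. ]
lid [379.5 214.6] ((459.4947509765625, -286.0791320800781), 34.21906661987305) [ 459.5 -286.3   64. ]
```

View pics/rack.png

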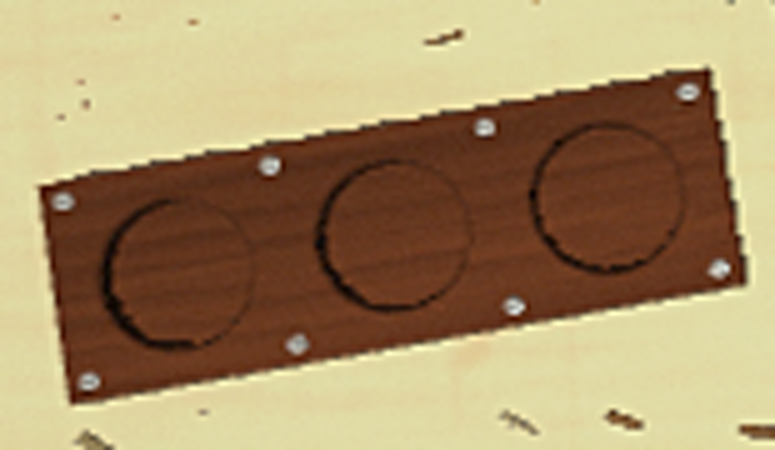

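The rack crop shows three round seats at (180,275), (397,237) and (608,198) in crop pixels. These match the fitted rectangle.

```bash
python3 - <<'E'
from h import *
p=eyes.read_camera("top")
for u,v in [(180,275),(397,237),(608,198),(392.5,235)]: print(ray(p,(150+v/5-.4,85+u/5-.4),24).round(1))
plan(597.3,-198.8,130); plan(597.3,-198.8,34)
E
```

```text
[471.6 357.2  24. ]
[493.1 249.   24. ]
[515.2 143.   24. ]
[494.  251.3  24. ]
shift [ 7.538 -3.12   1.411] turn None
shift [ 7.538 -3.12   3.011] turn None
```

```bash
python3 -m inch '[[[0.75,-0.31,0.14],0,-1],[[0.75,-0.31,0.14],0,-1],[[0.75,-0.31,0.14],0,-1],[[0.75,-0.31,0.14],0,-1],[[0.75,-0.31,0.14],0,-1],[[0.75,-0.31,0.14],0,-1],[[0.75,-0.31,0.14],0,-1],[[0.75,-0.31,0.14],0,-1],[[0.75,-0.31,0.14],0,-1],[[0.75,-0.31,0.14],0,-1]]'; python3 -c "
from h import *
plan(597.3,-198.8,34)"
```

```text
t: 2.25
eef_pos: [596.8, -199.6, 130.4]
tcp_rot: [3.141, -0.0, 0.448]
ft_force: [-0.3, -0.1, 0.7]
opening: 1.002
grip_force: 0.0
shift [ 0.014 -0.008  1.607] turn None
```

```bash
python3 -m inch '[[[0.01,0,0.5],0,-1],[[0,0,0.5],0,-1],[[0,0,0.4],0,-1],[[0,0,0.2],0,-1],[[0,0,0],0,-1],[[0,0,0],0,1],[[0,0,0],0,1],[[0,0,0],0,1],[[0,0,0],0,1],[[0,0,0],0,1]]'
```

```text
t: 3.5
eef_pos: [596.4, -200.6, 35.0]
tcp_rot: [3.141, -0.0, 0.448]
ft_force: [-1.2, 1.8, 5.2]
opening: 0.684
grip_force: 30.0
```

```bash
python3 -m inch '[[[0,0,-0.1],0,1],[[0,0,-0.3],0,1],[[0,0,-0.5],0,1],[[0,0,-0.5],0,1],[[0,0,-0.5],0,1],[[0,0,-0.2],0,1],[[0,0,0],0,1],[[0,0,0],0,1],[[0,0,0],0,1],[[0,0,0],0,1]]'; python3 -c "
from h import *
plan(515.7,142.7,154)
for i in range(3):
  p=eyes.read_camera('scene'); print(env.state()['ft_force'],env.state()['opening'])
cv2.imwrite('pics/s1.png',cv2.cvtColor(p['pixels'],cv2.COLOR_RGB2BGR))"
```

```text
t: 4.75
eef_pos: [596.1, -200.6, 159.9]
tcp_rot: [-3.141, 0.001, 0.448]
ft_force: [0.3, 0.6, -3.3]
opening: 0.684
grip_force: 30.0
shift [ 1.269 -5.737  0.098] turn None
[-0.63872987 -0.16698001 -2.54836202] 0.683359269684896
[-0.18785856  0.88934927 -3.15110248] 0.6797176127366059
[ 0.54760858 -0.33359594 -2.34790225] 0.6843289341281008
```

First tin weighs about 3 N, so it is light. Moving it to seat_0.

```bash
python3 -m inch '[[[0.1,-0.4,0],0,1],[[0.17,-0.76,0],0,1],[[0.17,-0.76,0],0,1],[[0.17,-0.76,0],0,1],[[0.17,-0.76,0],0,1],[[0.17,-0.76,0],0,1],[[0.17,-0.76,0],0,1],[[0.13,-0.57,0],0,1],[[0.02,-0.2,0],0,1],[[0,0,0],0,1]]'; python3 -c "
from h import *
s=[]
for i in range(8):
  p=eyes.read_camera('top'); s.append(env.state()['ft_force'])
print(np.mean(s,0),np.std(s,0))
plan(515.7,142.7,37.5)
cv2.imwrite('pics/t1.png',cv2.resize(cv2.cvtColor(p['pixels'],cv2.COLOR_RGB2BGR)[100:250,80:300],None,fx=3,fy=3))"
```

```text
t: 6.15
eef_pos: [515.6, 142.9, 160.7]
tcp_rot: [3.141, -0.0, 0.449]
ft_force: [0.9, -1.0, -3.0]
opening: 0.681
grip_force: 30.0
[-0.09819027 -0.08776491 -2.75262858] [0.46670416 0.39825076 0.58638267]
shift [-1.000e-03 -1.900e-02  2.051e+00] turn None
```

View pics/t1.png

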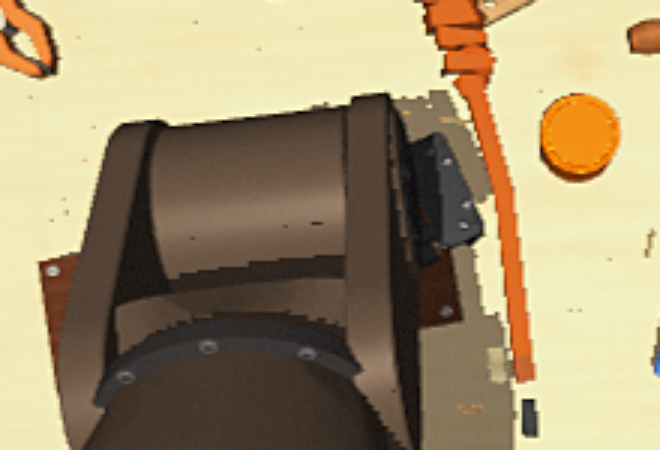

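The arm hides the seat and the tin from above, so I'll lower by force.

```bash
python3 -m inch '[[[0,-0.01,0.3],0,1],[[0,0,0.5],0,1],[[0,0,0.5],0,1],[[0,0,0.3],0,1],[[0,0,0.15],0,1],[[0,0,0.1],0,1],[[0,0,0.05],0,1],[[0,0,0.05],0,1],[[0,0,0.05],0,1],[[0,0,0],0,1]]'; python3 -c "
from h import *
p=eyes.read_camera('scene'); print(env.state()['ft_force'],env.state()['eef_pos'])
cv2.imwrite('pics/s2.png',cv2.resize(cv2.cvtColor(p['pixels'],cv2.COLOR_RGB2BGR)[150:330,80:300],None,fx=3,fy=3))"
```

```text
t: 7.8
eef_pos: [515.8, 142.8, 40.6]
tcp_rot: [3.142, 0.0, 0.448]
ft_force: [-1.4, -0.8, -2.7]
opening: 0.685
grip_force: 30.0
[-0.22662033  0.17815648 -2.40674455] [515.86119839 142.81324935  40.66216546]
```

View pics/s2.png

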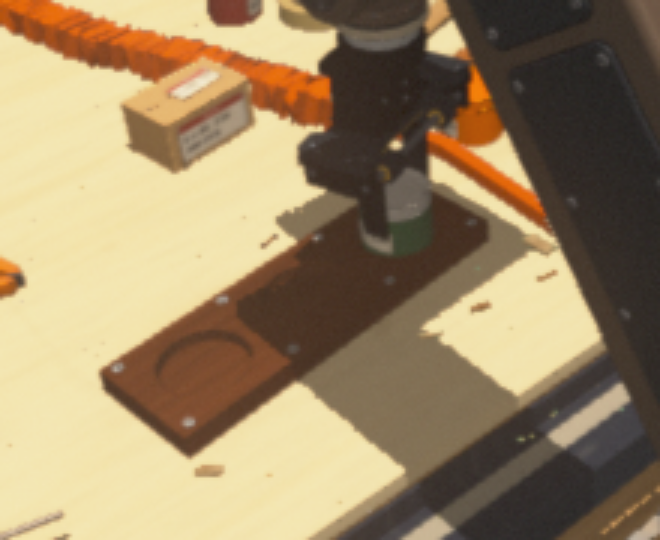

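The green tin is in the near-bin seat at about (395,230) in crop pixels, still hanging with its underside inside the bore. Lowering a little more and releasing.

```bash
python3 -m inch '[[[0,0,0.02],0,1],[[0,0,0.01],0,1],[[0,0,0],0,-1],[[0,0,0],0,-1],[[0,0,0],0,-1],[[0,0,-0.3],0,-1],[[0,0,-0.5],0,-1],[[0,0,-0.5],0,-1],[[0,0,-0.5],0,-1],[[0,0,0],0,-1]]'; python3 -c "
from h import *
plan(459.5,-286.2,145)"
```

```text
t: 9.1
eef_pos: [516.7, 143.0, 148.7]
tcp_rot: [3.14, -0.004, 0.448]
ft_force: [-0.1, -0.7, -0.4]
opening: 1.003
grip_force: 0.0
shift [-3.956  6.035  0.061] turn None
```

```bash
python3 -m inch '[[[-0.3,0.46,0],0,-1],[[-0.46,0.7,0],0,-1],[[-0.46,0.7,0],0,-1],[[-0.46,0.7,0],0,-1],[[-0.46,0.7,0],0,-1],[[-0.46,0.7,0],0,-1],[[-0.46,0.7,0],0,-1],[[-0.46,0.7,0],0,-1],[[-0.38,0.58,0],0,-1],[[-0.05,0.09,0],0,-1]]'; python3 -c "
from h import *
plan(459.5,-286.2,34)
p=eyes.read_camera('top')
cv2.imwrite('pics/t2.png',cv2.resize(cv2.cvtColor(p['pixels'],cv2.COLOR_RGB2BGR)[100:290,80:430],None,fx=2,fy=2))"
```

```text
t: 10.35
eef_pos: [458.1, -287.9, 145.6]
tcp_rot: [-3.141, 0.001, 0.445]
ft_force: [0.2, 0.9, 1.0]
opening: 1.001
grip_force: 0.0
shift [ 0.033 -0.015  1.861] turn None
```

View pics/t2.png

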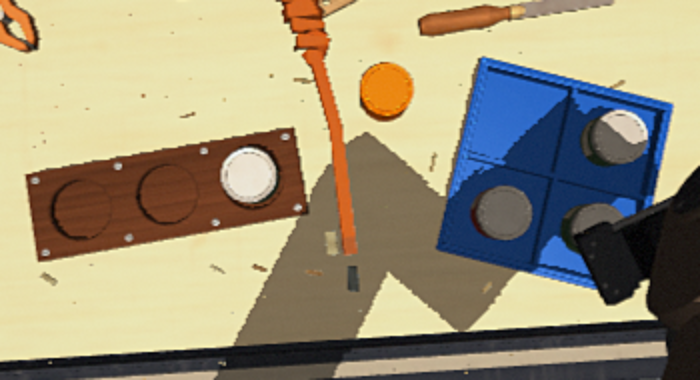

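The first tin sits in its seat at (248,174), and the gripper hovers over the near-side tin at (595,225).

```bash
python3 -m inch '[[[0.03,-0.01,0.5],0,-1],[[0,0,0.6],0,-1],[[0,0,0.45],0,-1],[[0,0,0.2],0,-1],[[0,0,0.1],0,-1],[[0,0,0],0,1],[[0,0,0],0,1],[[0,0,0],0,1],[[0,0,0],0,1],[[0,0,0],0,1]]'
```

```text
t: 11.65
eef_pos: [460.9, -285.3, 36.5]
tcp_rot: [3.139, -0.001, 0.448]
ft_force: [2.8, -2.3, 6.0]
opening: 0.694
grip_force: 30.0
```

```bash
python3 -m inch '[[[0,0,-0.1],0,1],[[0,0,-0.3],0,1],[[0,0,-0.5],0,1],[[0,0,-0.5],0,1],[[0,0,-0.4],0,1],[[0,0,-0.2],0,1],[[0,0,0],0,1],[[0,0,0],0,1],[[0,0,0],0,1],[[0,0,0],0,1]]'; python3 -c "
from h import *
s=[]
for i in range(8): eyes.read_camera('scene'); s.append(env.state()['ft_force'])
print(np.mean(s,0)); plan(471.8,357.8,155)"
```

```text
t: 12.9
eef_pos: [460.1, -284.5, 155.3]
tcp_rot: [-3.141, 0.0, 0.448]
ft_force: [0.1, 0.8, -6.9]
opening: 0.695
grip_force: 30.0
[-0.04185024 -0.07771818 -6.81523648]
shift [ 4.81  -9.568  0.015] turn None
```

This tin weighs 6.8 N, over the 5.75 N limit, so it is the heavy one. I'll put it back in its compartment for now.

```bash
python3 -m inch '[[[0,0,0.3],0,1],[[0,0,0.6],0,1],[[0,0,0.5],0,1],[[0,0,0.3],0,1],[[0,0,0.15],0,1],[[0,0,0.08],0,1],[[0,0,0.04],0,1],[[0,0,0],0,1],[[0,0,0],0,-1],[[0,0,0],0,-1]]'
```

```text
t: 14.55
eef_pos: [460.6, -284.9, 38.4]
tcp_rot: [3.14, -0.001, 0.448]
ft_force: [0.6, 0.4, 0.8]
opening: 0.843
grip_force: 0.0
```

```bash
python3 -m inch '[[[0,0,0],0,-1],[[0,0,0],0,-1],[[0,0,-0.3],0,-1],[[0,0,-0.5],0,-1],[[0,0,-0.6],0,-1],[[0,0,-0.4],0,-1],[[0,0,0],0,-1],[[0,0,0],0,-1],[[0,0,0],0,-1],[[0,0,0],0,-1]]'; python3 -c "
from h import *
plan(574.5,-312.5,135)"
```

```text
t: 15.8
eef_pos: [460.1, -284.5, 144.9]
tcp_rot: [-3.141, 0.001, 0.448]
ft_force: [-0.6, -0.4, 0.9]
opening: 0.997
grip_force: 0.0
shift [1.517 1.247 0.165] turn None
```

```bash
python3 -m inch '[[[0.5,0.41,0],0,-1],[[0.5,0.41,0],0,-1],[[0.42,0.35,0],0,-1],[[0.1,0.08,0],0,-1],[[0,0,0],0,-1],[[0,0,0.5],0,-1],[[0,0,0.6],0,-1],[[0,0,0.45],0,-1],[[0,0,0.2],0,-1],[[0,0,0.1],0,-1]]'
```

```text
t: 17.05
eef_pos: [574.5, -312.8, 34.7]
tcp_rot: [-3.142, 0.0, 0.448]
ft_force: [-0.0, 0.0, 0.1]
opening: 1.001
grip_force: 0.0
```

```bash
python3 -m inch '[[[0,0,0],0,1],[[0,0,0],0,1],[[0,0,0],0,1],[[0,0,0],0,1],[[0,0,0],0,1],[[0,0,-0.3],0,1],[[0,0,-0.5],0,1],[[0,0,-0.6],0,1],[[0,0,-0.5],0,1],[[0,0,-0.1],0,1]]'; python3 -c "
from h import *
s=[]
for i in range(10): eyes.read_camera('scene'); s.append(env.state()['ft_force'])
print(np.mean(s[3:],0),env.state()['eef_pos']); plan(471.8,357.8,155);plan(493.8,250.2,155)"
```

```text
t: 18.3
eef_pos: [575.3, -312.8, 156.9]
tcp_rot: [3.139, -0.001, 0.448]
ft_force: [-0.4, -0.2, -5.7]
opening: 0.686
grip_force: 30.0
[-0.13912256 -0.09521493 -4.66594003] [ 574.78447994 -312.63645237  153.99752201]
shift [  3.291 -10.816  -0.017] turn None
shift [ 2.845 -9.04  -0.017] turn None
```

Third tin weighs 4.7 N, so it is light and goes to seat_2.

```bash
python3 -m inch '[[[0.1,-0.35,0],0,1],[[0.2,-0.65,0],0,1],[[0.25,-0.8,0],0,1],[[0.25,-0.8,0],0,1],[[0.25,-0.8,0],0,1],[[0.25,-0.8,0],0,1],[[0.25,-0.8,0],0,1],[[0.25,-0.8,0],0,1],[[0.25,-0.8,0],0,1],[[0.25,-0.8,0],0,1]]'
```

```text
t: 20.05
eef_pos: [506.0, 149.3, 154.8]
tcp_rot: [3.142, -0.0, 0.448]
ft_force: [1.0, -0.5, -4.5]
opening: 0.688
grip_force: 30.0
```

```bash
python3 -m inch '[[[0.25,-0.8,0],0,1],[[0.25,-0.8,0],0,1],[[0.25,-0.8,0],0,1],[[0.2,-0.6,0],0,1],[[0.1,-0.3,0],0,1],[[0.05,-0.1,0],0,1],[[0,0,0],0,1],[[0,0,0],0,1],[[0,0,0],0,1],[[0,0,0],0,1]]'; python3 -c "
from h import *
plan(471.8,357.8,39)"
```

```text
t: 21.3
eef_pos: [478.4, 359.2, 154.7]
tcp_rot: [3.142, -0.0, 0.447]
ft_force: [-1.0, -0.7, -5.0]
opening: 0.687
grip_force: 30.0
shift [-0.11  -0.026  1.928] turn None
```

```bash
python3 -m inch '[[[-0.11,-0.02,0.3],0,1],[[0,-0.01,0.5],0,1],[[0,0,0.5],0,1],[[0,0,0.3],0,1],[[0,0,0.1],0,1],[[0,0,0.07],0,1],[[0,0,0.05],0,1],[[0,0,0.05],0,1],[[0,0,0.03],0,1],[[0,0,0],0,1]]'; python3 -c "
from h import *
s=[]
for i in range(5): p=eyes.read_camera('scene'); s.append(env.state()['ft_force'])
print(np.mean(s,0)); plan(471.8,357.8,39)
cv2.imwrite('pics/s3.png',cv2.resize(cv2.cvtColor(p['pixels'],cv2.COLOR_RGB2BGR)[150:330,80:300],None,fx=3,fy=3))"
```

```text
t: 22.55
eef_pos: [471.5, 358.5, 40.6]
tcp_rot: [3.141, 0.0, 0.448]
ft_force: [-0.2, 0.3, -3.4]
opening: 0.686
grip_force: 30.0
[-0.04407686  0.20969108 -5.09800152]
shift [-0.001  0.012  0.028] turn None
```

View pics/s3.png

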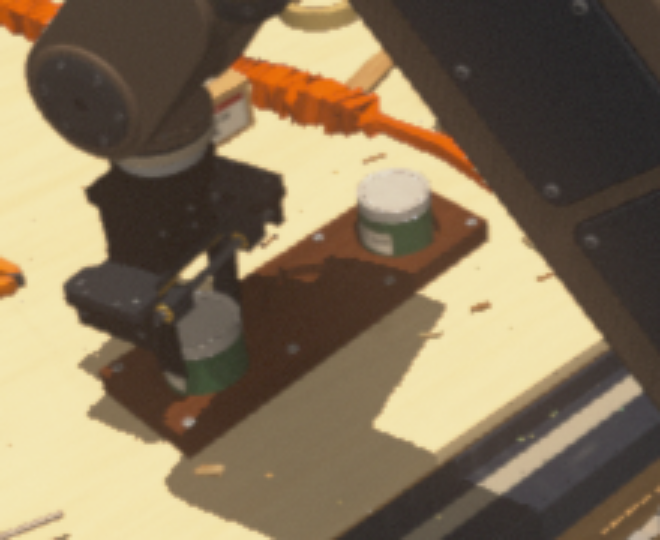

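The first tin stands seated at (395,215), and the held one is in the left seat at (210,345). Releasing.

```bash
python3 -m inch '[[[0,0,0.02],0,1],[[0,0,0.01],0,1],[[0,0,0],0,-1],[[0,0,0],0,-1],[[0,0,0],0,-1],[[0,0,-0.3],0,-1],[[0,0,-0.5],0,-1],[[0,0,-0.5],0,-1],[[0,0,-0.5],0,-1],[[0,0,0],0,-1]]'; python3 -c "
from h import *
plan(460.3,-284.7,145)"
```

```text
t: 24.05
eef_pos: [472.3, 359.0, 150.0]
tcp_rot: [-3.141, -0.005, 0.448]
ft_force: [0.4, -0.1, 0.0]
opening: 0.999
grip_force: 0.0
shift [-4.827  9.584  0.084] turn None
```

```bash
python3 -m inch '[[[-0.2,0.4,0],0,-1],[[-0.37,0.74,0],0,-1],[[-0.37,0.74,0],0,-1],[[-0.37,0.74,0],0,-1],[[-0.37,0.74,0],0,-1],[[-0.37,0.74,0],0,-1],[[-0.37,0.74,0],0,-1],[[-0.37,0.74,0],0,-1],[[-0.37,0.74,0],0,-1],[[-0.37,0.74,0],0,-1]]'; python3 -c "
from h import *
p=eyes.read_camera('top')
cv2.imwrite('pics/t3.png',cv2.resize(cv2.cvtColor(p['pixels'],cv2.COLOR_RGB2BGR)[100:290,80:430],None,fx=2,fy=2))
im=p['pixels']; hsv=cv2.cvtColor(im,cv2.COLOR_RGB2HSV)
n,l,st,ce=cv2.connectedComponentsWithStats(((hsv[...,1]<70)&(hsv[...,2]>60)).astype(np.uint8))
for i in range(1,n):
    if 300<st[i,4]<1500 and 90<ce[i,0]<420 and 130<ce[i,1]<240: print(ce[i],ray(p,ce[i][::-1],68 if ce[i,0]<250 else 64).round(1))
plan(460.3,-284.7,145)"
```

```text
t: 25.3
eef_pos: [463.5, -116.6, 146.7]
tcp_rot: [-3.141, 0.0, 0.448]
ft_force: [-0.0, 0.2, 0.8]
opening: 0.999
grip_force: 0.0
[203.83306581 186.89727127] [517.8 143.2  68. ]
[113.84006211 204.14285714] [471.7 357.2  68. ]
shift [-1.234  2.435  0.029] turn None
```

View pics/t3.png

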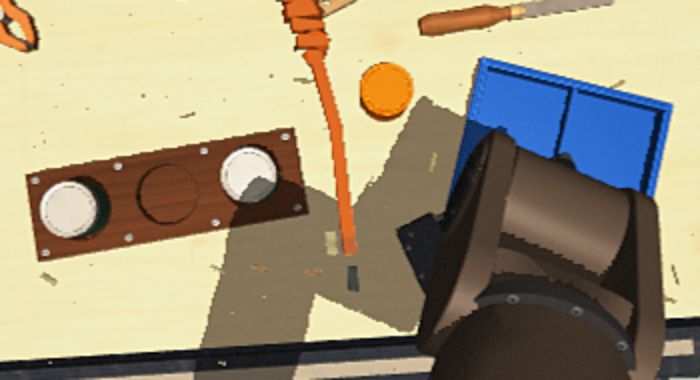

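Both light tins are seated, with lids at (68,209) and (248,174). Now the heavy one.

```bash
python3 -m inch '[[[-0.37,0.73,0],0,-1],[[-0.37,0.73,0],0,-1],[[-0.33,0.65,0],0,-1],[[-0.16,0.33,0],0,-1],[[0,0,0],0,-1],[[0,0,0.5],0,-1],[[0,0,0.6],0,-1],[[0,0,0.4],0,-1],[[0,0,0.2],0,-1],[[0,0,0.1],0,-1]]'
```

```text
t: 26.6
eef_pos: [461.0, -278.2, 38.7]
tcp_rot: [-3.141, 0.0, 0.449]
ft_force: [0.0, 0.4, -0.6]
opening: 1.0
grip_force: 0.0
```

```bash
python3 -m inch '[[[0,0,0.03],0,1],[[0,0,0],0,1],[[0,0,0],0,1],[[0,0,0],0,1],[[0,0,0],0,1],[[0,0,-0.2],0,1],[[0,0,-0.4],0,1],[[0,0,-0.5],0,1],[[0,0,-0.5],0,1],[[0,0,-0.5],0,1]]'
```

```text
t: 27.85
eef_pos: [459.9, -278.1, 163.8]
tcp_rot: [-3.139, 0.001, 0.448]
ft_force: [0.3, -0.5, -6.8]
opening: 0.689
grip_force: 30.0
```

```bash
python3 -m inch '[[[0,0,-0.5],0,1],[[0,0,-0.5],0,1],[[0,0,-0.4],0,1],[[0,0,-0.3],0,1],[[0,0,-0.1],0,1],[[0,0,0],0,1],[[0,0,0],0,1],[[0,0,0],0,1],[[0,0,0],0,1],[[0,0,0],0,1]]'; python3 -c "
from h import *
s=[]
for i in range(8): p=eyes.read_camera('top'); s.append(env.state()['ft_force'])
print(np.mean(s,0),env.state()['qvel'])
cv2.imwrite('pics/t4.png',cv2.resize(cv2.cvtColor(p['pixels'],cv2.COLOR_RGB2BGR)[100:290,80:430],None,fx=2,fy=2))"
```

```text
t: 29.1
eef_pos: [460.8, -278.9, 270.9]
tcp_rot: [-3.141, 0.0, 0.448]
ft_force: [-0.1, -0.1, -7.7]
opening: 0.687
grip_force: 30.0
[-6.26971601e-02  8.68072317e-04 -6.81196439e+00] [ 1.23692200e-03  6.80564464e-04 -7.19691199e-04  1.00976868e-03
 -1.35827208e-05  6.75367316e-04]
```

View pics/t4.png

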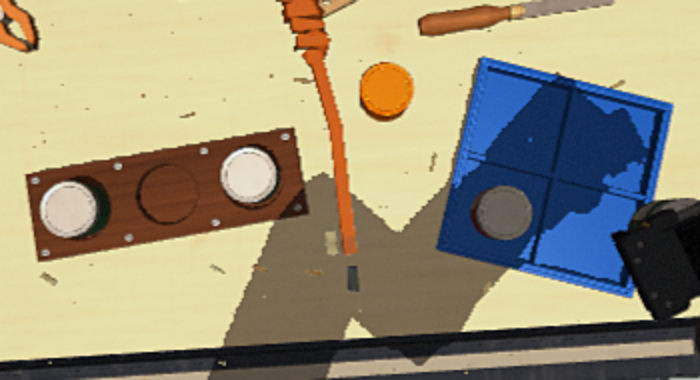

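Both light tins are still seated at (68,209) and (248,174), and the red tin hasn't moved from (502,212). The heavy tin is held still with its underside about 240 mm up.

```bash
python3 -c "
from cell import env
print(env.job_done())"
```

```text
the job is handed in; nothing more can be done
None
```

The job is handed in (the judging returned no verdict): the two lighter tins (about 3 N and 4.7 N) sit upright in the two outer rack seats, the heaviest (about 6.8 N) is held upright about 24 cm up, and the red tin was not moved.

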